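Put the check weight away in the till box's hidden drawer

ROBOT

A 6-joint arm with a two-finger parallel gripper is mounted at the origin on the work surface. World frame = base frame: x ahead of the robot, y to its left, z up, the work surface at z = 0. Lengths are in mm, angles in rad, forces in N, time in s.
With the tool pointing down it reaches from about 275 to 1000 mm from the base axis. Payload 8.4 kg.
Tool frame: the origin (TCP) lies on the centre line of the jaws, within the pads' length; the fingertips stand 22 mm ahead of it and the grasp point (between the pads) lies 3 mm ahead of it; z points along the fingers, y is the direction in which the jaws open and shut (so a half turn about z gives the same grasp; the last joint's range is limited). The gripper opens to 85 mm and grips with 20 to 120 N. Pads are 22 mm wide; open, the fingers measure 114 mm over their backs; the gripper's body (76 mm by 85 mm) begins 54 mm behind the grasp point. The pads swing forward as they close: fully open they stand 13 mm farther back than shut.
Start: joints at [-1.184, 0.353, 1.633, -0, 1.155, -0.002], TCP at [236.923, -578.356, 220.181] pointing down, gripper open.
Joint ranges: [-2.63, 2.63], [-0.92, 2.1], [0.06, 2.66], [-1.3, 4.44], [0, 2.69], [-3.02, 3.02]. Speed limits (rad/s): [2.22, 2.22, 2.79, 3.14, 3.14, 3.14].

INTERFACE

Orientations are given as [roll, pitch, yaw] about the fixed x, y, z axes, in that order (R = Rz(yaw) Ry(pitch) Rx(roll)).
In Python, from rig import r gives the robot as it stands.
- The arm moves only by the tool carry_out, never from a script. Its argument "rows" is text: rows parted by semicolons, each of 5 numbers parted by spaces: the opening, from 0 (shut) to 1 (fully open), then the shift along the tool's x, y, z in units of 30 mm (1.0 is 30 mm), then the turn about the tool's z in units of 8 degrees (1.0 is 8 degrees). A call has 1 to 12 rows; each row shifts and turns the commanded pose from where the row before left it, along the tool's axes as they then stand; what a row does not reach is not made up. A row lasts 1/8 s, in which the tool goes at most 62.5 mm and 10.7 degrees, less where a joint would pass 70% of its speed; a pose out of reach is approached as far as the arm can. A call is refused whole if a number of a shift passes 1 or a number of a turn 1, either way. A call with a gripper value outside its range is refused whole. The fingers move at their own pace and stop on an object; "newtons" is the grip in N (left out, the last holds). Time passes only in rows, so rows that do not move let the fingers close. It gives the time, the measured TCP pose, the force and the opening at its end, in the units of the state.
- r.sense(): the state, without advancing time (a new reading comes with each control period).
- r.grab_frame(name): name is "scene" or "top"; returns the picture (384x512x3 uint8, blue, green, red); there is no depth.
- r.get_calibration(name): a dict with "intrinsics" (3x3 intrinsics, pixels), "k1" (the pictures are not rectified: a ray, as slopes to the right and down, at radius r is drawn at 1 + k1 r^2 times it, then the intrinsics apply), "position" and "rotation" of the camera in the world. Camera axes: x right, y up, looking along -z (the intrinsics and any distortion apply to the point x, -y, -z); pixel columns grow to the right and rows downward; lengths in mm; the calibration is good to about 2 mm. A picture is of the moment at which its call begins. get_calibration takes no time and is no camera call.
- r.sign_off(): hands the job in, once; it reports no verdict.
The state is a dict: "clock": time; "qpos": joint angles; "qvel": joint speeds; "joint_efforts": joint torques, N m; "eef_pos": TCP position; "tcp_rot": TCP orientation; "contact_force": force on the tool from outside, world axes, zero at the start; "wrist_torque": the same for the moment, N m; "opening": opening from 0.0 (shut) to 1.0 (fully open).
Only numpy, scipy, OpenCV 4.12 (cv2) and the standard library are available. Lean on these libraries where they do the work, as an engineer would, in place of code of your own. Each camera call takes 0.05 s, during which the arm holds its last target.

TASK

The counter scale has been checked, so put the small steel check weight away: press the square steel push plate on top of the wooden till box so that its hidden drawer springs open, then set the weight down gently inside the drawer, standing upright, and leave the drawer open. Leave the large weight where it stands.

Things in the scene. Friction and masses are not known exactly. Their poses are not given: they have to be found in the camera images.
- small_mid (a point): the small check weight: a plain steel cylinder, 36 mm across and 38 mm high, with a 24 mm knob on top, 54 mm high in all, about 350 g, standing on the counter. The point is its centre, 27 mm above its foot; z points up its axis.
- large_mid (a point): the large check weight, to be left alone: same shape, 64 mm across, 76 mm high, 1.3 kg. The point is its centre, 38 mm above its foot. A small glass jar (52 mm across, 70 mm high) stands in the same row (along y, in any order, at least 95 mm between centres); onions and a bell stand beyond (+x).
- plate_top (a point): square steel push plate, 44 x 44 mm, on a fixed wooden till box (200 x 180 mm, 86 mm high). The point is the centre of its top, 98 mm above the counter, 12 mm above the box; z up, -x the way the drawer comes out (box's end 75 mm off). It goes down 8 mm on a spring (2.5 to 4.5 N) and returns; pressed over 5 mm it frees the drawer, which springs out along -x by 115 mm in under 2 s and stays out.
- drawer_floor (a point): hidden drawer, flush, no handle. The point lies on its floor, 14 mm above the counter, moves with it, and is the middle of the floor that shows when open: 100 mm (x) by 146 mm (y), side walls 34 mm high, front panel 61 mm. -x is the way it comes out, z up. Shut, the point is 11 mm from the plate's centre towards -x; open, 126 mm.
There are look-alikes about, which are no part of the job. What is shaped like the part that bears small_mid but pink or yellow is not meant.

How it is judged (in metres and radians):
On the way:
1. the hidden drawer has sprung open (out by more than 90 mm) (distance of drawer_floor from where it was at the start of the episode above 0.09 m), for 0.2 s.
At the end, for the whole second after the job is handed in: The drawer is still open (out by more than 90 mm) and the small weight stands on its floor, upright within 11 degrees, released and at rest, anywhere in the part that shows (distance of drawer_floor from where it was at the start of the episode above 0.09 m and x of small_mid in the frame of drawer_floor between -0.055 and 0.055 m and y of small_mid in the frame of drawer_floor between -0.075 and 0.075 m and z of small_mid in the frame of drawer_floor below 0.034 m and angle between small_mid's own z axis and vertical below 0.2 rad and linear speed of small below 0.02 m/s); the robot touches nothing.
It fails at once if the large weight was moved by more than 30 mm (distance of large_mid from where it was at the start of the episode above 0.03 m).
It fails at once if the small weight was dropped or thrown into the drawer (falling onto its floor faster than 0.6 m/s, as from 20 mm up) (horizontal distance between small_mid and drawer_floor below 0.08 m and z of small_mid in the frame of drawer_floor below 0.055 m and linear speed of small above 0.6 m/s).
It also fails if it takes over 56 s, if anything falls off the work surface, if the arm or the gripper's body presses on something with over 40 N, if the wrist force passes 120 N, or if a joint passes its speed limit or range.

## Working session

There is one attempt and no reset: what is moved stays moved. The work goes in short steps, Python scripts to look and compute and a tool call to move; the robot and the scene stay as the last step left them, time stands still between calls to the robot, and variables do not carry over. Pictures are saved under pics/ and viewed, and the job is handed in when it is done.

Besides the shell and the picture viewer there is one more tool, called after ">>>" by a JSON object that holds its "method" and its "body". carry_out: Moves the arm, as the interface text tells. Its arguments: {"type":"object","properties":{"rows":{"type":"string"},"newtons":{"type":"number"}},"required":["rows"]}

```bash
mkdir -p pics; ls; cat > h.py <<'E'
import numpy as np, cv2
from rig import r
def ray(name,u,v):
    c=r.get_calibration(name);K=np.array(c["intrinsics"]);k=c["k1"]
    d=cv2.undistortPoints(np.array([[[u,v]]],float),K,np.array([k,0,0,0,0.]))[0,0]
    return np.array(c["position"],float),np.array(c["rotation"])@np.array([d[0],-d[1],-1])
def atz(name,u,v,z):
    p,d=ray(name,u,v);return p+d*(z-p[2])/d[2]
def proj(name,P):
    c=r.get_calibration(name);K=np.array(c["intrinsics"])
    q=np.array(c["rotation"]).T@(np.array(P,float)-np.array(c["position"]))
    q=np.array([q[0],-q[1],-q[2]]);
    return cv2.projectPoints(q[None],np.zeros(3),np.zeros(3),K,np.array([c["k1"],0,0,0,0.]))[0].ravel()
E
python3 - <<'E'
from h import *
print(r.sense())
for n in("scene","top"):
    print(r.get_calibration(n)); cv2.imwrite(f"pics/{n}0.png",r.grab_frame(n))
E
```

```text
pics
{'clock': 0.0, 'qpos': array([-1.18440126e+00,  3.53618003e-01,  1.63414939e+00, -1.46116650e-05,
        1.15517891e+00, -2.40316254e-03]), 'qvel': array([-0.00053132, -0.00131527, -0.00116326,  0.00090899, -0.00078861,
        0.00178248]), 'joint_efforts': array([ 2.10607104e-03, -6.05226374e+01, -3.42069268e+01,  1.55450116e-04,
        9.05500841e-03,  1.50751953e-05]), 'eef_pos': array([ 236.73157538, -577.90087645,  219.47398158]), 'tcp_rot': array([-3.14023898e+00,  1.01066672e-05,  3.88804146e-01]), 'contact_force': array([0.07495349, 0.02751586, 0.90233145]), 'wrist_torque': array([-0.00975674,  0.02544277, -0.03480166]), 'opening': 0.9993861262673474}
{'intrinsics': array([[360.29048289,   0.        , 256.0370624 ],
       [  0.        , 360.29048289, 188.15405498],
       [  0.        ,   0.        ,   1.        ]]), 'k1': -0.08050199651457676, 'position': array([ 861.31799603, -249.82217959,  770.44893325]), 'rotation': array([0.56105453, 0.00609485, 0.97381626])}
{'intrinsics': array([[359.55438826,   0.        , 261.26525263],
       [  0.        , 359.55438826, 190.51888926],
       [  0.        ,   0.        ,   1.        ]]), 'k1': -0.05545527674131647, 'position': array([ 400.37690097,    1.95512703, 1023.30022882]), 'rotation': array([ 0.10165124, -0.03908133, -1.54702441])}
```

```bash
python3 - <<'E'
s=open('h.py').read()
s=s.replace('np.array(c["rotation"])','Rm(c)').replace("from rig import r\n","from rig import r\nfrom scipy.spatial.transform import Rotation\ndef Rm(c): return Rotation.from_euler('xyz',c['rotation']).as_matrix()\n")
open('h.py','w').write(s)
E
cat h.py|head -8
python3 - <<'E'
import cv2
for n in("scene","top"):
    a=cv2.imread(f"pics/{n}0.png");cv2.imwrite(f"pics/{n}0b.png",cv2.resize(a,(800,600),interpolation=cv2.INTER_CUBIC))
E
```

```text
import numpy as np, cv2
from rig import r
from scipy.spatial.transform import Rotation
def Rm(c): return Rotation.from_euler('xyz',c['rotation']).as_matrix()
def ray(name,u,v):
    c=r.get_calibration(name);K=np.array(c["intrinsics"]);k=c["k1"]
    d=cv2.undistortPoints(np.array([[[u,v]]],float),K,np.array([k,0,0,0,0.]))[0,0]
    return np.array(c["position"],float),Rm(c)@np.array([d[0],-d[1],-1])
```

View pics/scene0b.png

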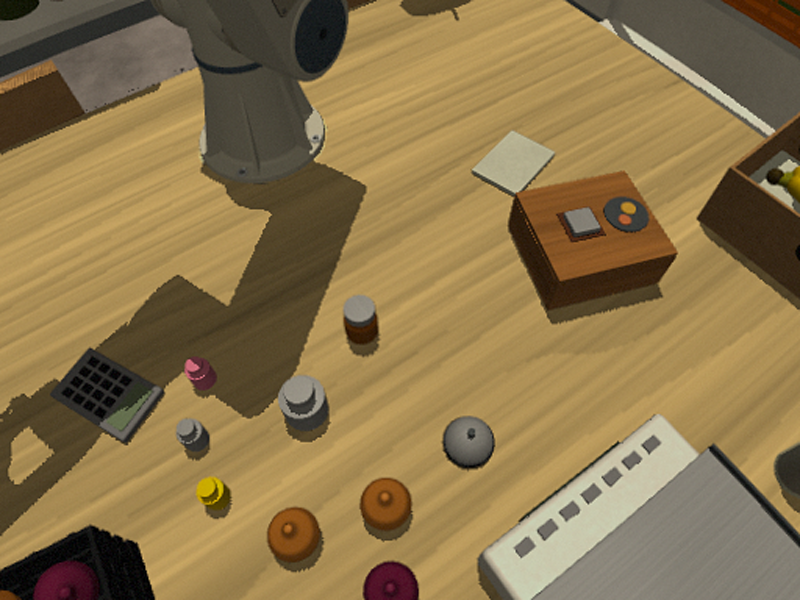

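View pics/top0b.png

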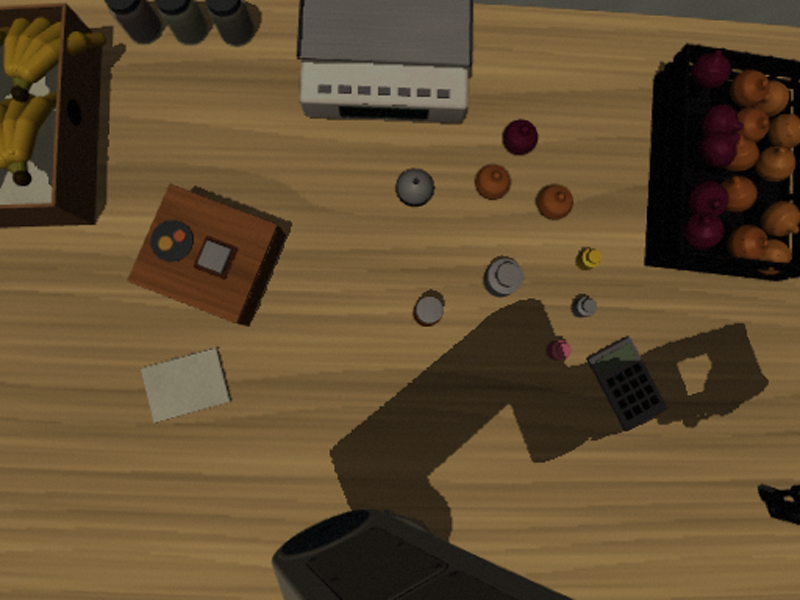

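```bash
python3 - <<'E'
import cv2
a=cv2.imread("pics/top0.png");s=cv2.imread("pics/scene0.png")
import numpy as np
def c(i,x,y,w,h,f):return cv2.resize(i[y:y+h,x:x+w],None,fx=f,fy=f,interpolation=cv2.INTER_CUBIC)
cv2.imwrite("pics/c1.png",c(a,70,105,130,110,6)) 
cv2.imwrite("pics/c2.png",c(a,330,145,80,95,6))
cv2.imwrite("pics/c3.png",c(s,315,100,130,110,6))
cv2.imwrite("pics/c4.png",c(s,100,210,80,90,6))
E
```

```text
(no output)
```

View pics/c1.png

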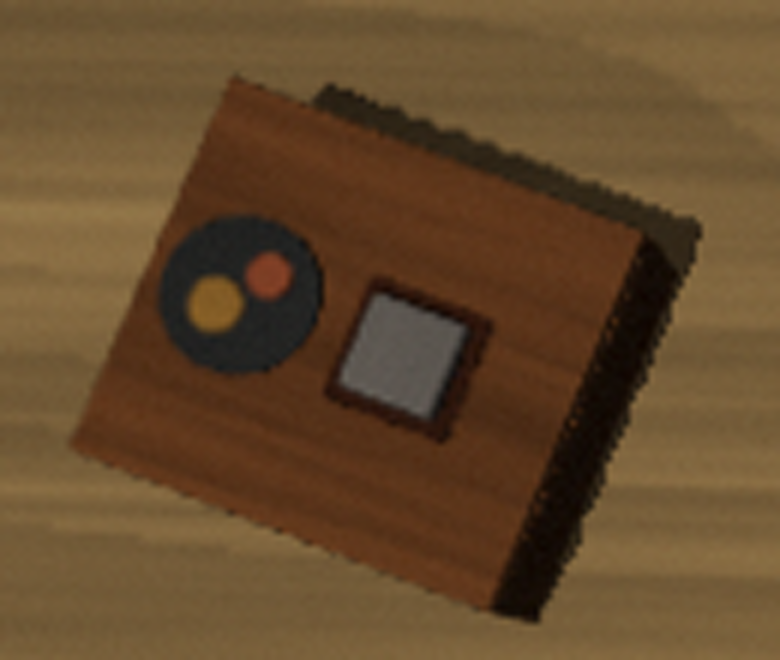

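View pics/c2.png

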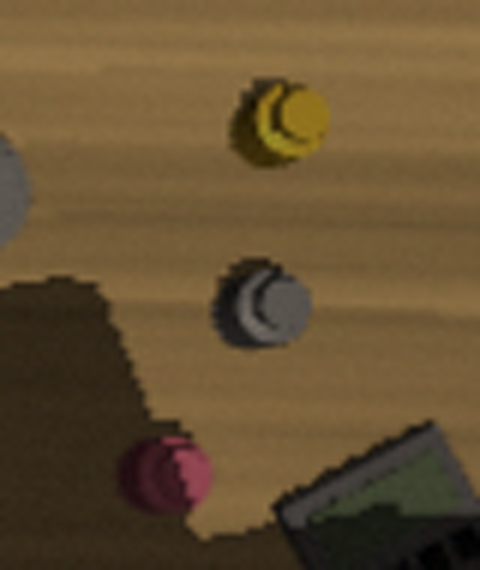

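View pics/c3.png

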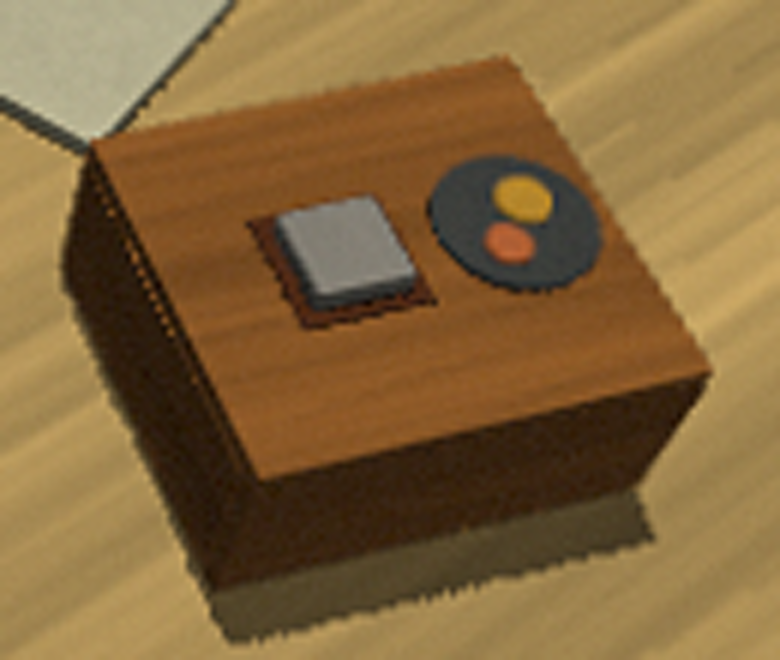

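View pics/c4.png

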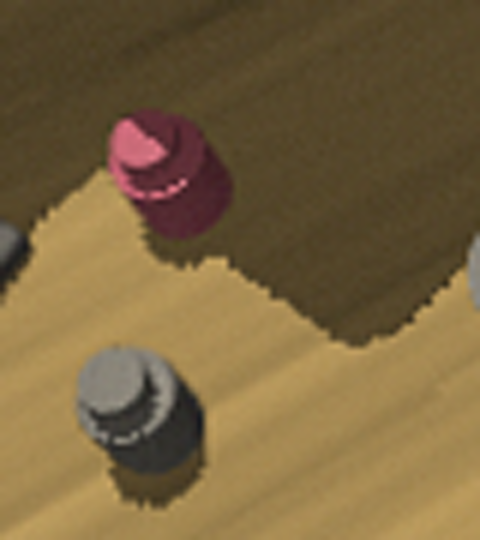

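```bash
python3 - <<'E'
from h import *
def p(n,ox,oy,x,y,z): return atz(n,ox+(x+.5)/6-.5,oy+(y+.5)/6-.5,z)
print("knob top",p("top",330,145,288,307,54),"scene",p("scene",100,210,113,378,54))
print("plate top",p("top",70,105,405,354,98),"scene",p("scene",315,100,345,244,98))
T=[p("top",70,105,x,y,86)[:2] for x,y in[(235,75),(640,235),(493,608),(72,447)]]
S=[p("scene",315,100,x,y,86)[:2] for x,y in[(711,372),(262,480),(92,145),(508,57)]]
for Q in(T,S):
    print(np.round(Q,1)); 
    for i in range(4):
        d=Q[(i+1)%4]-Q[i]; print(np.round(np.hypot(*d),1),np.degrees(np.arctan2(d[1],d[0])))
print("large",atz("top",504*.64,276*.64,80),"jar",atz("top",429*.64,309*.64,70),"yellow",atz("top",589*.64,258*.64,50),"pink",atz("top",562*.64,350*.64,50))
print("calc",[atz("top",x*.64,y*.64,15)for x,y in((588,358),(630,338),(665,405))])
E
```

```text
knob top [ 494.60671026 -354.98762048   54.        ] scene [ 496.22177717 -353.4796105    54.        ]
plate top [556.87577504 291.65503228  98.        ] scene [555.14912891 293.68840957  98.        ]
[[682.4 379.2]
 [614.9 195.4]
 [448.9 250.8]
 [513.9 438.7]]
195.8 -110.1686367024125
175.0 161.54128868997466
198.8 70.90815020423811
178.7 -19.447750089246743
[[680.9 380.7]
 [616.3 194.5]
 [449.5 252. ]
 [513.1 440.1]]
197.1 -109.11835907876682
176.4 160.97559630961172
198.6 71.3262914309815
178.0 -19.504402804384018
large [ 539.33641268 -195.59407151   80.        ] jar [480.13543837 -68.91239957  70.        ] yellow [ 580.94611917 -355.59675457   50.        ] pink [ 415.93009535 -305.61841812   50.        ]
calc [array([ 402.98739593, -364.95880518,   15.        ]), array([ 441.10091361, -444.38316552,   15.        ]), array([ 320.09165344, -509.32931702,   15.        ])]
```

Candidates (in 800x600 top view): grey small cylinder (584,306), yellow (589,258) and pink (560,350) look-alikes, large weight (504,276), jar (429,309). By description I choose the plain grey one; the close crop confirms it (steel grey with knob, crop px 288,307). The plate is at (213,257), and the drawer comes out of the box's right-hand end in the top view. I'll press the plate first.

>>> {"method": "carry_out", "body": {"rows": "0 .87 -.95 0 0;0 .87 -.95 0 0;0 .87 -.95 0 0;0 .87 -.95 0 0;0 .87 -.95 0 0;0 .87 -.95 0 0;0 .87 -.95 0 0;0 .87 -.95 0 0;0 .87 -.95 0 0;0 .87 -.95 0 0;0 .87 -.95 0 0;0 .87 -.95 0 0", "newtons": 30}}

```text
clock: 1.6
eef_pos: [397.2, -141.9, 220.1]
tcp_rot: [-3.142, 0.0, 0.389]
contact_force: [0.2, -0.4, 0.6]
opening: 0.006
```

>>> {"method": "carry_out", "body": {"rows": "0 .87 -.95 0 0;0 .87 -.95 0 0;0 .87 -.95 0 0;0 .87 -.95 0 0;0 .87 -.95 0 0;0 .87 -.95 0 0;0 .87 -.95 0 0;0 .87 -.95 0 0;0 .87 -.95 0 0;0 .87 -.95 0 0;0 .87 -.95 0 0;0 .87 -.95 0 0"}}

```text
clock: 3.1
eef_pos: [557.4, 293.2, 219.8]
tcp_rot: [3.141, 0.001, 0.389]
contact_force: [0.8, -0.0, -0.5]
opening: 0.002
```

>>> {"method": "carry_out", "body": {"rows": "0 0 0 .7 0;0 0 0 .7 0;0 0 0 .7 0;0 0 0 0 0;0 0 0 0 0"}}

```text
clock: 3.72
eef_pos: [557.6, 292.2, 157.8]
tcp_rot: [-3.142, -0.0, 0.389]
contact_force: [1.0, 0.0, 0.0]
opening: 0.0
```

>>> {"method": "carry_out", "body": {"rows": "0 -.05 0 .6 0;0 0 0 .5 0;0 0 0 0 0"}}

```text
clock: 4.1
eef_pos: [554.8, 290.9, 122.3]
tcp_rot: [3.141, 0.003, 0.389]
contact_force: [-0.4, -0.2, -0.4]
opening: -0.0
```

>>> {"method": "carry_out", "body": {"rows": "0 0 0 .1 0;0 0 0 .1 0;0 0 0 .1 0;0 0 0 0 0"}}

```text
clock: 4.6
eef_pos: [555.8, 291.4, 115.0]
tcp_rot: [-3.142, 0.0, 0.389]
contact_force: [-0.0, 0.2, 0.7]
opening: -0.001
```

>>> {"method": "carry_out", "body": {"rows": "0 0 0 .1 0;0 0 0 0 0"}}

```text
clock: 4.85
eef_pos: [555.8, 291.4, 112.0]
tcp_rot: [3.142, 0.0, 0.389]
contact_force: [0.4, -0.3, 0.2]
opening: 0.0
```

>>> {"method": "carry_out", "body": {"rows": "0 0 0 .07 0;0 0 0 0 0"}}

```text
clock: 5.1
eef_pos: [555.8, 291.4, 109.9]
tcp_rot: [-3.142, 0.0, 0.389]
contact_force: [-0.2, -0.1, -0.8]
opening: -0.002
```

```bash
python3 - <<'E'
from h import *
a=r.grab_frame("scene");print(r.sense()["contact_force"])
cv2.imwrite("pics/s1.png",cv2.resize(a[60:260,230:500],None,fx=2.8,fy=2.8))
E
```

```text
[ 0.17259085 -0.3267202   0.15210275]
```

View pics/s1.png

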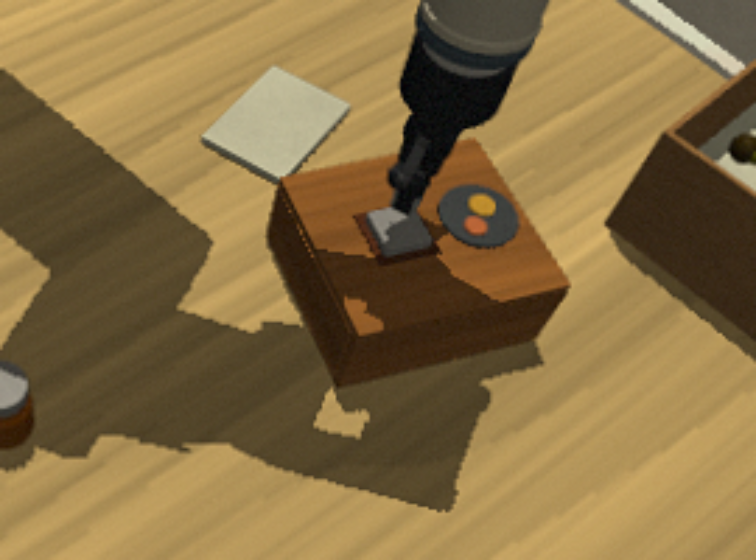

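```bash
python3 - <<'E'
from h import *
for z in(88,98,108,118):print(z,((proj("scene",[555.8,291.4,z])-[230,60])*2.8).round())
cv2.imwrite("pics/s2.png",cv2.resize(r.grab_frame("scene")[110:170,340:410],None,fx=8,fy=8,interpolation=cv2.INTER_CUBIC))
cv2.imwrite("pics/t2.png",cv2.resize(r.grab_frame("top")[120:210,70:200],None,fx=6,fy=6,interpolation=cv2.INTER_CUBIC))
E
```

```text
88 [393. 234.]
98 [396. 226.]
108 [399. 219.]
118 [403. 211.]
```

View pics/s2.png

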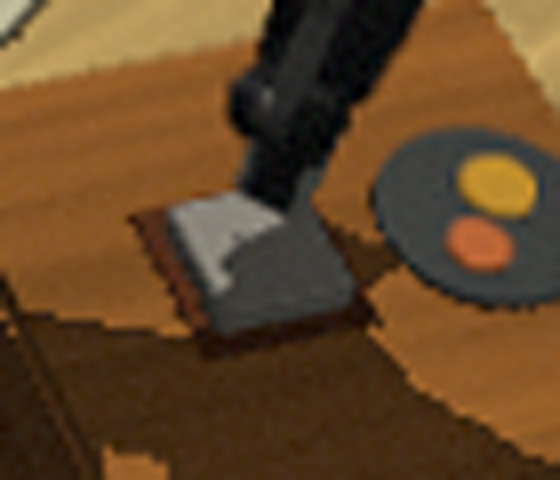

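View pics/t2.png

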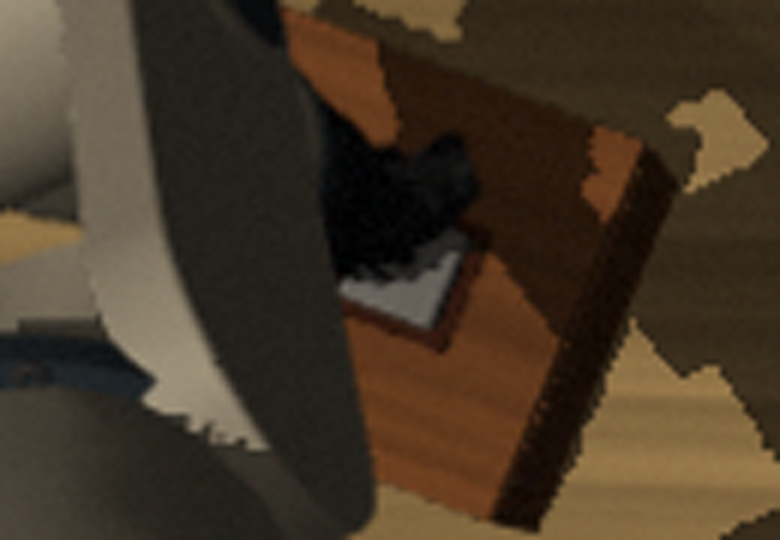

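>>> {"method": "carry_out", "body": {"rows": "0 0 0 .1 0;0 0 0 0 0"}}

```text
clock: 5.5
eef_pos: [555.7, 291.4, 106.8]
tcp_rot: [3.142, 0.0, 0.389]
contact_force: [-0.8, 0.4, 0.1]
opening: 0.001
```

>>> {"method": "carry_out", "body": {"rows": "0 0 0 .1 0;0 0 0 0 0"}}

```text
clock: 5.75
eef_pos: [555.7, 291.4, 103.8]
tcp_rot: [3.142, 0.001, 0.389]
contact_force: [0.3, -0.3, -0.7]
opening: 0.001
```

```bash
python3 - <<'E'
from h import *
print(r.sense()["contact_force"])
cv2.imwrite("pics/s3.png",cv2.resize(r.grab_frame("scene")[90:190,310:440],None,fx=6,fy=6,interpolation=cv2.INTER_CUBIC))
E
```

```text
[ 0.29239091 -0.29758724 -0.694407  ]
```

View pics/s3.png

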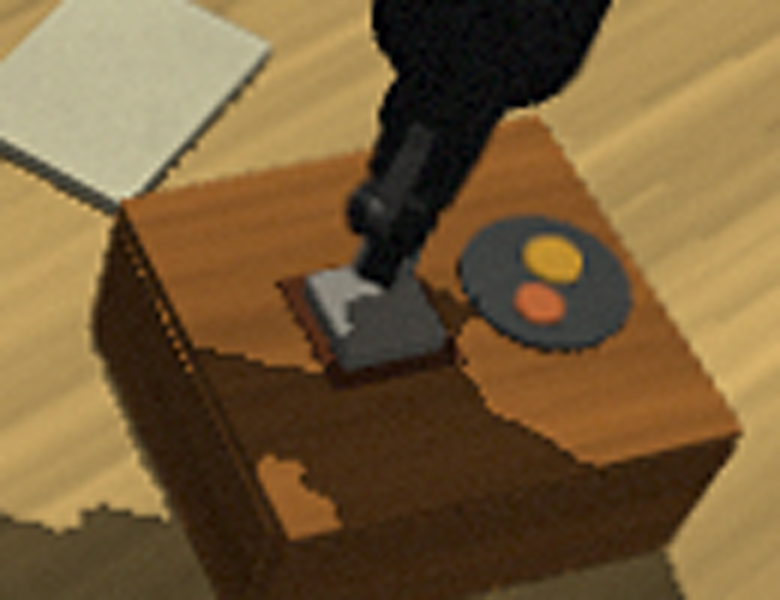

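>>> {"method": "carry_out", "body": {"rows": "0 0 0 .1 0;0 0 0 0 0"}}

```text
clock: 6.05
eef_pos: [555.7, 291.4, 100.8]
tcp_rot: [3.142, 0.0, 0.389]
contact_force: [-0.9, -0.7, 0.1]
opening: -0.002
```

>>> {"method": "carry_out", "body": {"rows": "0 0 0 .1 0;0 0 0 0 0"}}

```text
clock: 6.3
eef_pos: [555.7, 291.4, 97.8]
tcp_rot: [3.142, 0.0, 0.389]
contact_force: [-0.1, -0.1, 0.8]
opening: -0.003
```

>>> {"method": "carry_out", "body": {"rows": "0 0 0 .1 0;0 0 0 0 0"}}

```text
clock: 6.55
eef_pos: [555.8, 291.4, 94.8]
tcp_rot: [3.142, 0.0, 0.389]
contact_force: [0.8, 0.1, 0.3]
opening: -0.002
```

```bash
python3 - <<'E'
from h import *
print(r.sense()["contact_force"])
cv2.imwrite("pics/s4.png",cv2.resize(r.grab_frame("scene")[90:190,310:440],None,fx=6,fy=6,interpolation=cv2.INTER_CUBIC))
E
```

```text
[0.81882277 0.10033111 0.32251735]
```

View pics/s4.png

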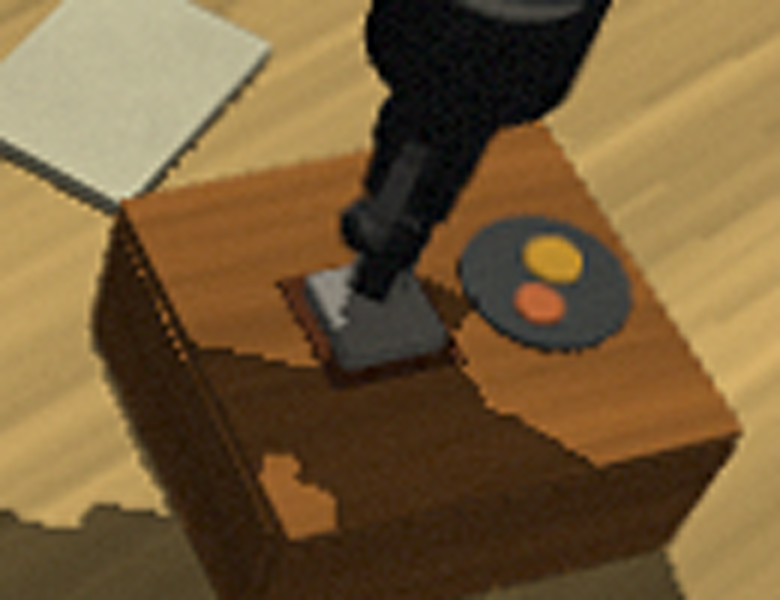

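>>> {"method": "carry_out", "body": {"rows": "0 0 0 .1 0;0 0 0 0 0"}}

```text
clock: 6.85
eef_pos: [555.7, 291.4, 91.8]
tcp_rot: [3.142, 0.0, 0.389]
contact_force: [0.3, -1.0, -0.8]
opening: 0.001
```

>>> {"method": "carry_out", "body": {"rows": "0 0 0 .1 0;0 0 0 0 0"}}

```text
clock: 7.1
eef_pos: [555.7, 291.4, 88.8]
tcp_rot: [3.142, 0.0, 0.389]
contact_force: [0.4, 0.3, -0.6]
opening: 0.001
```

>>> {"method": "carry_out", "body": {"rows": "0 0 0 .1 0;0 0 0 0 0"}}

```text
clock: 7.35
eef_pos: [556.1, 291.6, 86.2]
tcp_rot: [-3.142, -0.0, 0.389]
contact_force: [0.1, 0.2, 1.8]
opening: -0.002
```

```bash
python3 - <<'E'
from h import *
print(r.sense()["contact_force"])
cv2.imwrite("pics/s5.png",cv2.resize(r.grab_frame("scene")[90:190,310:440],None,fx=6,fy=6,interpolation=cv2.INTER_CUBIC))
E
```

```text
[0.10170625 0.15675583 1.79217038]
```

View pics/s5.png

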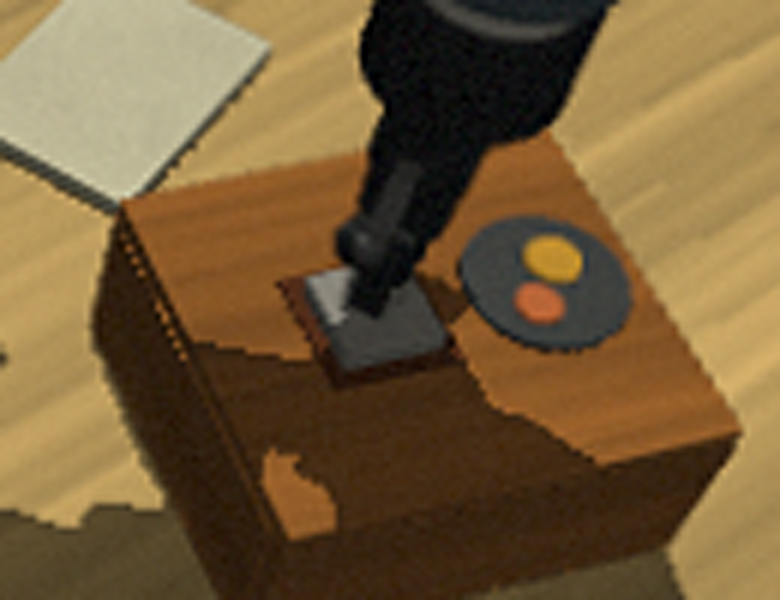

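>>> {"method": "carry_out", "body": {"rows": "0 0 0 .1 0;0 0 0 0 0"}}

```text
clock: 7.65
eef_pos: [556.0, 291.6, 82.9]
tcp_rot: [-3.142, -0.0, 0.389]
contact_force: [-0.1, 1.0, 0.2]
opening: -0.004
```

>>> {"method": "carry_out", "body": {"rows": "0 0 0 .12 0;0 0 0 0 0;0 0 0 0 0"}}

```text
clock: 8.02
eef_pos: [556.0, 291.6, 79.5]
tcp_rot: [-3.142, -0.0, 0.389]
contact_force: [0.6, 0.4, 3.2]
opening: -0.002
```

```bash
python3 - <<'E'
from h import *
print(r.sense()["contact_force"])
cv2.imwrite("pics/s6.png",cv2.resize(r.grab_frame("scene")[90:190,310:440],None,fx=6,fy=6,interpolation=cv2.INTER_CUBIC))
E
```

```text
[0.64061966 0.40380596 3.2254093 ]
```

View pics/s6.png

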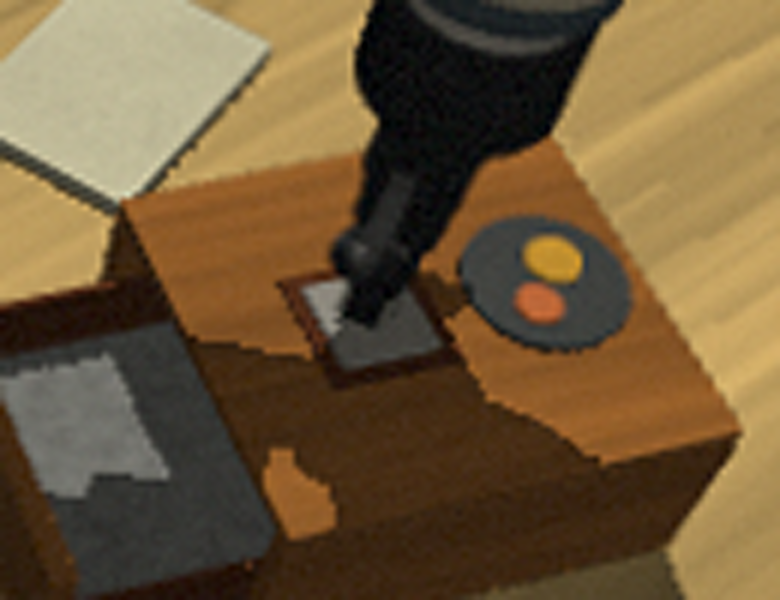

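The drawer has sprung open. The contact also shows the real fingertips are about 33 mm higher than the stated TCP offset implies, so I'll check heights by camera at the grasp. Next I go to the weight.

>>> {"method": "carry_out", "body": {"rows": "0 0 0 -.9 0;0 0 0 -.9 0;0 0 0 -.9 0;.75 -.5 .957 0 0;.75 -.5 .957 0 0;.75 -.5 .957 0 0;.75 -.5 .957 0 0;.75 -.5 .957 0 0;.75 -.5 .957 0 0;.75 -.5 .957 0 0;.75 -.5 .957 0 0;.75 -.5 .957 0 0"}}

```text
clock: 9.57
eef_pos: [528.2, 0.2, 160.1]
tcp_rot: [-3.141, 0.001, 0.389]
contact_force: [0.3, 0.4, -0.1]
opening: 0.75
```

>>> {"method": "carry_out", "body": {"rows": ".75 -.5 .957 0 0;.75 -.5 .957 0 0;.75 -.5 .957 0 0;.75 -.5 .957 0 0;.75 -.5 .957 0 0;.75 -.5 .957 0 0;.75 -.5 .957 0 0;.75 -.5 .957 0 0;.75 -.5 .957 0 0;.75 -.5 .957 0 0;.75 -.5 .957 0 0;.75 0 0 0 0"}}

```text
clock: 11.08
eef_pos: [495.3, -355.2, 160.0]
tcp_rot: [-3.141, 0.0, 0.387]
contact_force: [-0.0, -0.2, -1.3]
opening: 0.748
```

>>> {"method": "carry_out", "body": {"rows": ".75 0 0 .8 0;.75 0 0 .8 0;.75 0 0 0 0"}}

```text
clock: 11.45
eef_pos: [494.5, -351.7, 110.6]
tcp_rot: [-3.138, 0.002, 0.389]
contact_force: [0.8, 0.8, 0.3]
opening: 0.751
```

```bash
python3 - <<'E'
from h import *
s=r.sense();print(s["eef_pos"],s["contact_force"],s["opening"])
a=r.grab_frame("scene");b=r.grab_frame("top")
cv2.imwrite("pics/s7.png",cv2.resize(a[170:310,60:240],None,fx=4,fy=4,interpolation=cv2.INTER_CUBIC))
cv2.imwrite("pics/t7.png",cv2.resize(b[130:270,300:460],None,fx=4,fy=4,interpolation=cv2.INTER_CUBIC))
cv2.imwrite("pics/t7d.png",cv2.resize(b[100:280,60:300],None,fx=3,fy=3,interpolation=cv2.INTER_CUBIC))
E
```

```text
[ 494.51373255 -351.74046307  110.56339153] [0.78447775 0.8132239  0.25591458] 0.7508958063536753
```

View pics/s7.png

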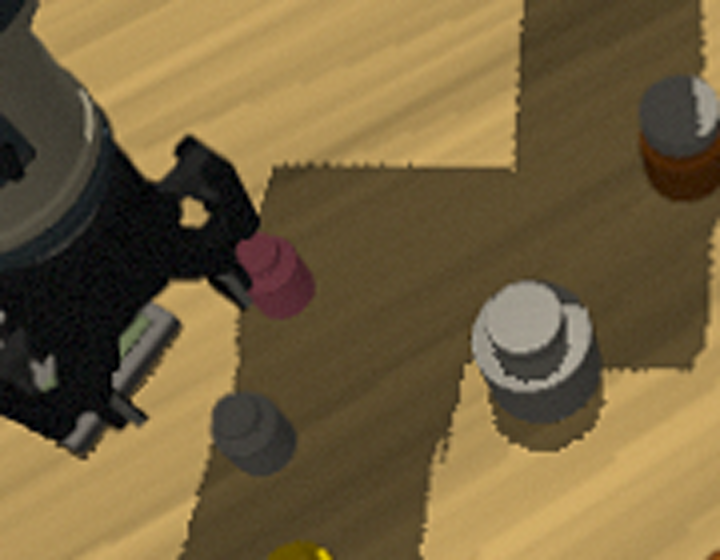

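View pics/t7.png

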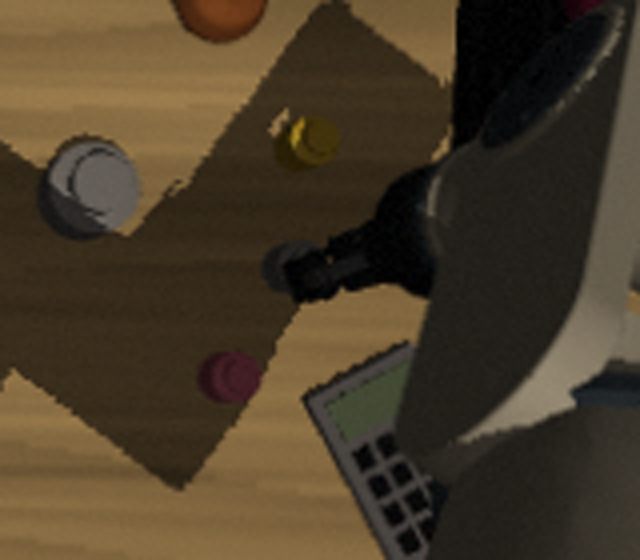

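View pics/t7d.png

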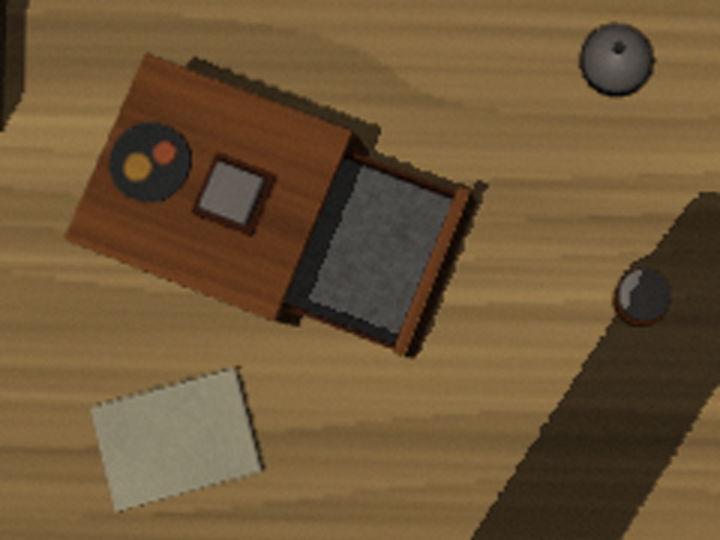

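```bash
python3 - <<'E'
from h import *
s=r.sense();print(s["eef_pos"],s["qpos"])
for z in(60,80,100,120,140):
  c=np.array([494.8,-353.5,z]);d=np.array([.379,-.925,0])*36
  print(z,[((proj("scene",c+k*d)-[60,170])*4).round() for k in(-1,0,1)])
print(atz("top",60+200/3,100+260/3,14),)
for u,v in((360,157),(470,188),(400,345),(290,300)):print(atz("top",60+u/3,100+v/3,48))
# drawer floor predicted
print(proj("top",[513.5,174,14])*3-np.array([180,300]))
E
```

```text
[ 496.06927826 -353.03441145  112.79546088] [-6.21049072e-01  4.46520366e-01  1.75790305e+00  1.58942533e-04
  9.37652970e-01  5.60414401e-01]
60 [array([276., 350.]), array([229., 404.]), array([180., 460.])]
80 [array([264., 336.]), array([215., 391.]), array([165., 448.])]
100 [array([252., 321.]), array([202., 377.]), array([150., 435.])]
120 [array([239., 305.]), array([187., 362.]), array([134., 422.])]
140 [array([225., 289.]), array([172., 347.]), array([117., 408.])]
[504.68835634 343.27434496  14.        ]
[599.90116329 191.7445694   48.        ]
[574.11614237  90.27828112  48.        ]
[429.4030595  147.83498712  48.        ]
[467.20344584 248.46732558  48.        ]
[381.23083742 255.65464999]
```

>>> {"method": "carry_out", "body": {"rows": ".75 0 0 .8 0;.75 0 0 .8 0;.75 0 0 .8 0;.75 0 0 0 0;.75 0 0 0 0"}}

```text
clock: 12.18
eef_pos: [496.8, -354.0, 41.9]
tcp_rot: [3.14, -0.001, 0.389]
contact_force: [-0.2, -0.0, 0.4]
opening: 0.751
```

```bash
python3 - <<'E'
from h import *
s=r.sense();print(s["eef_pos"],s["contact_force"],s["opening"])
a=r.grab_frame("scene")
cv2.imwrite("pics/s8.png",cv2.resize(a[200:310,60:190],None,fx=6,fy=6,interpolation=cv2.INTER_CUBIC))
E
```

```text
[ 496.79932431 -354.00709104   41.92981788] [-0.20936157 -0.04128409  0.43089525] 0.7506201027609505
```

View pics/s8.png

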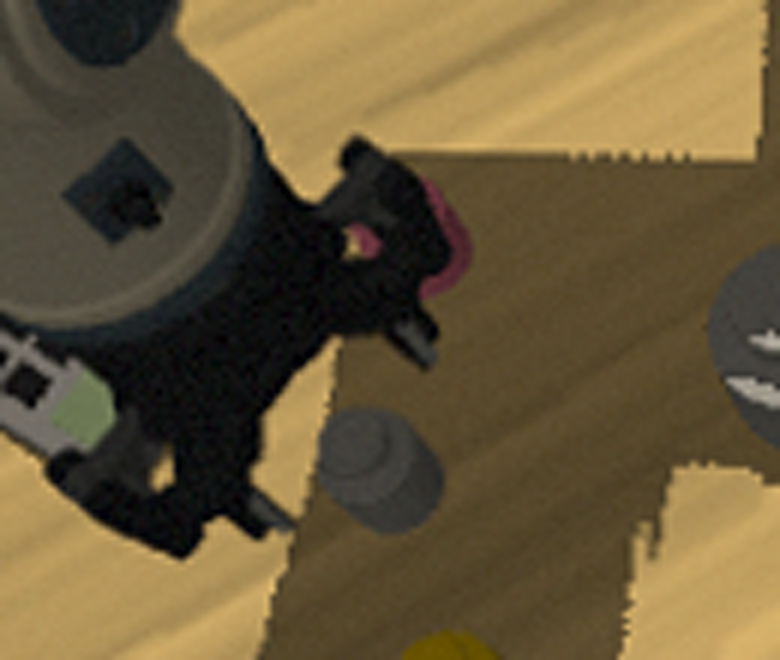

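>>> {"method": "carry_out", "body": {"rows": ".75 -.04 0 .5 0;.75 0 0 .5 0;.75 0 0 .5 0;.75 0 0 0 0;.75 0 0 0 0"}}

```text
clock: 12.85
eef_pos: [494.9, -354.1, -4.7]
tcp_rot: [-3.141, 0.0, 0.389]
contact_force: [-0.8, 0.4, 0.1]
opening: 0.753
```

```bash
python3 - <<'E'
from h import *
s=r.sense();print(s["eef_pos"],s["contact_force"],s["opening"])
a=r.grab_frame("scene")
cv2.imwrite("pics/s9.png",cv2.resize(a[200:310,60:190],None,fx=6,fy=6,interpolation=cv2.INTER_CUBIC))
for z in (0,10,20):
  c=np.array([495.5,-354,z]);d=np.array([.379,-.925,0])*34
  print(z,[((proj("scene",c+k*d)-[60,200])*6).round() for k in(-1,0,1)])
E
```

```text
[ 494.88450637 -354.07427176   -4.6897382 ] [-0.83438187  0.42400831  0.05480224] 0.7525245653221286
0 [array([459., 410.]), array([397., 483.]), array([333., 558.])]
10 [array([452., 401.]), array([389., 475.]), array([324., 550.])]
20 [array([444., 392.]), array([380., 466.]), array([314., 542.])]
```

View pics/s9.png

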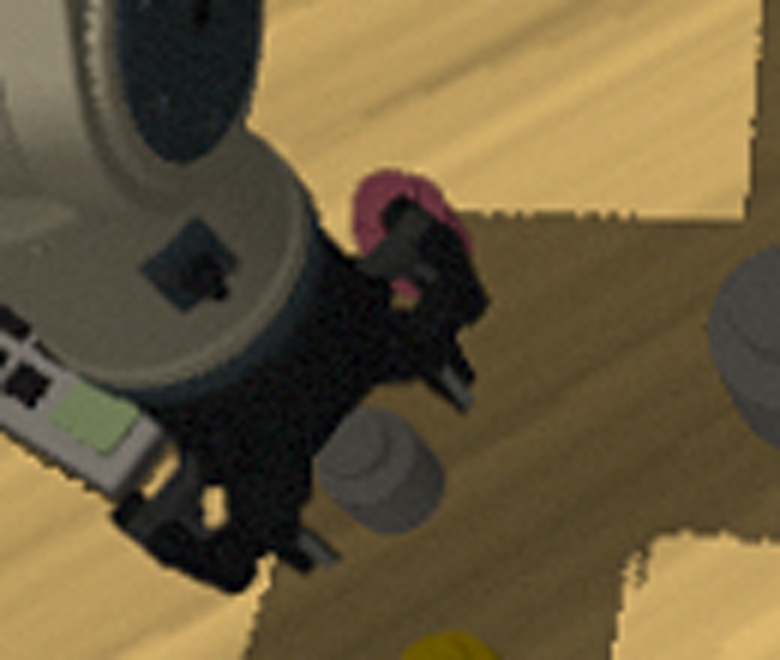

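>>> {"method": "carry_out", "body": {"rows": ".75 0 0 -.17 0;.4 0 0 0 0;.2 0 0 0 0;.2 0 0 0 0;.2 0 0 0 0", "newtons": 40}}

```text
clock: 13.52
eef_pos: [495.4, -354.5, 1.5]
tcp_rot: [3.14, -0.001, 0.389]
contact_force: [-1.1, -0.5, 4.9]
opening: 0.408
```

```bash
python3 - <<'E'
from h import *
s=r.sense();print(s["eef_pos"],s["contact_force"],s["opening"])
a=r.grab_frame("scene")
cv2.imwrite("pics/s10.png",cv2.resize(a[200:310,60:190],None,fx=6,fy=6,interpolation=cv2.INTER_CUBIC))
E
```

```text
[ 495.38302317 -354.54798619    1.49618864] [-1.10322382 -0.45638431  4.89566035] 0.40750270008206585
```

View pics/s10.png

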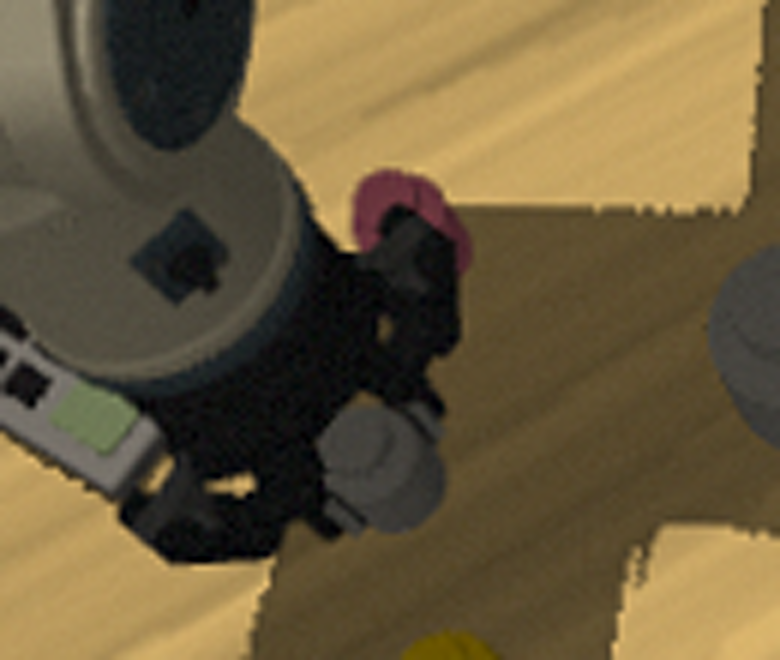

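>>> {"method": "carry_out", "body": {"rows": ".2 0 0 -.3 0;.2 0 0 -.6 0;.2 0 0 -.9 -.5;.2 0 0 -.9 -1;.2 0 0 -.9 -1;.2 0 0 -.9 -1;.2 0 0 -.5 -1;.2 0 0 0 -1;.2 0 0 0 -.5;.2 0 0 0 0;.2 0 0 0 0"}}

```text
clock: 14.95
eef_pos: [494.8, -354.0, 151.0]
tcp_rot: [3.141, 0.0, 1.225]
contact_force: [0.4, 0.5, -4.8]
opening: 0.406
```

```bash
python3 - <<'E'
from h import *
s=r.sense();print(s["eef_pos"],s["tcp_rot"],s["contact_force"],s["opening"],s["qpos"])
y=s["tcp_rot"][2];d=np.array([512,169.3])-s["eef_pos"][:2]
print(np.degrees(y),d@[np.cos(y),np.sin(y)]/30,d@[np.sin(y),-np.cos(y)]/30)
a=r.grab_frame("scene")
cv2.imwrite("pics/s11.png",cv2.resize(a[150:310,20:230],None,fx=3.7,fy=3.7,interpolation=cv2.INTER_CUBIC))
E
```

```text
[ 494.76566876 -353.96845032  150.97593576] [3.14142956e+00 4.59494143e-05 1.22496362e+00] [ 0.40363008  0.45501233 -4.79153716] 0.4058354880433972 [-6.23470432e-01  3.99450800e-01  1.73255956e+00  6.03880727e-07
  1.00941286e+00 -2.77638048e-01]
70.18524533795855 16.60432191601318 -5.372123272323331
```

View pics/s11.png

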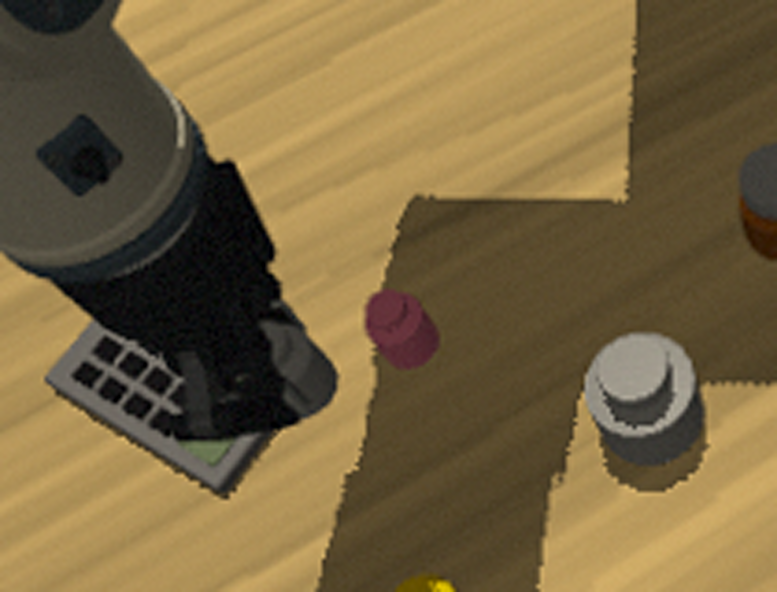

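>>> {"method": "carry_out", "body": {"rows": ".2 .5 -.17 0 0;.2 .83 -.27 0 0;.2 .83 -.27 0 0;.2 .83 -.27 0 0;.2 .83 -.27 0 0;.2 .83 -.27 0 0;.2 .83 -.27 0 0;.2 .83 -.27 0 0;.2 .83 -.27 0 0;.2 .83 -.27 0 0;.2 .83 -.27 0 0;.2 .83 -.27 0 0"}}

```text
clock: 16.5
eef_pos: [503.2, -48.7, 150.7]
tcp_rot: [-3.141, -0.0, 1.226]
contact_force: [-0.5, -0.7, -3.5]
opening: 0.404
```

>>> {"method": "carry_out", "body": {"rows": ".2 .83 -.27 0 0;.2 .83 -.27 0 0;.2 .83 -.27 0 0;.2 .83 -.27 0 0;.2 .83 -.27 0 0;.2 .83 -.27 0 0;.2 .83 -.27 0 0;.2 .83 -.27 0 0;.2 .33 -.1 0 0;.2 0 0 0 0;.2 0 0 0 0"}}

```text
clock: 17.88
eef_pos: [510.1, 168.8, 150.5]
tcp_rot: [-3.141, 0.001, 1.226]
contact_force: [-0.8, 0.3, -4.2]
opening: 0.406
```

```bash
python3 - <<'E'
from h import *
s=r.sense();print(s["eef_pos"],s["tcp_rot"],s["contact_force"],s["opening"])
y=s["tcp_rot"][2];d=np.array([512,169.3])-s["eef_pos"][:2]
print(np.degrees(y),d@[np.cos(y),np.sin(y)]/30,d@[np.sin(y),-np.cos(y)]/30)
a=r.grab_frame("scene")
cv2.imwrite("pics/s12.png",cv2.resize(a[70:230,240:450],None,fx=3.7,fy=3.7,interpolation=cv2.INTER_CUBIC))
E
```

```text
[510.08718016 168.78705313 150.49068977] [-3.14133244e+00  5.09135493e-04  1.22628661e+00] [-0.75328498  0.28541579 -4.21723095] 0.40628243146153004
70.26104701544229 0.03762777939073945 0.05423948376017037
```

View pics/s12.png

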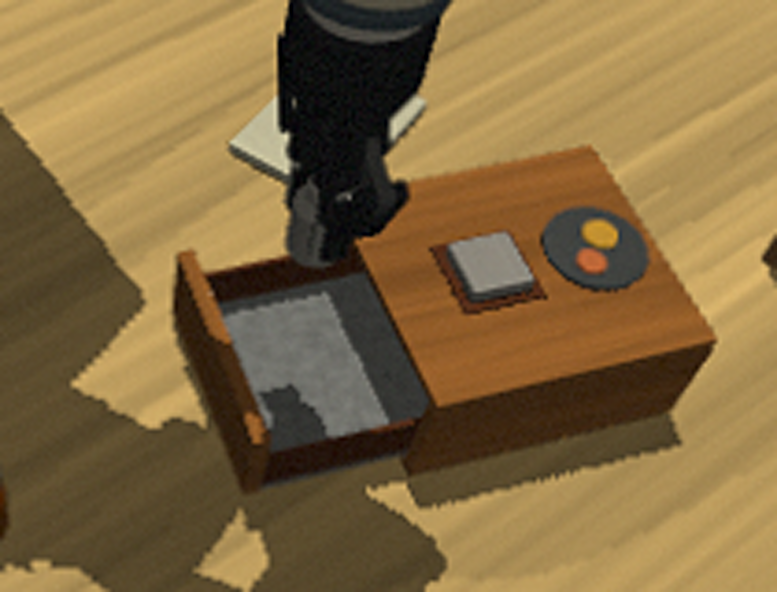

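```bash
python3 - <<'E'
from h import *
f=lambda P:((proj("scene",P)-[240,70])*3.7).round()
e=r.sense()["eef_pos"];print(e)
print("floor mid pred",f([513.7,174,14]),"under tcp",f([511,169,14]), "weight bottom now",f([511,169,149]))
def g(x,y,z): 
    u=np.array([.335,.942]);w=np.array([-.942,.335]);p=np.array([513.7,174])+x*u+y*w;return f([*p,z])
print([g(x,y,14) for x,y in((50,73),(-50,73),(-50,-73),(50,-73))])
E
```

```text
[510.18990798 168.68651965 150.53162251]
floor mid pred [290. 375.] under tcp [282. 375.] weight bottom now [312. 248.]
[array([321., 280.]), array([189., 308.]), array([257., 479.]), array([398., 446.])]
```

>>> {"method": "carry_out", "body": {"rows": ".2 .04 .05 .6 0;.2 0 0 .8 0;.2 0 0 .8 0;.2 0 0 .8 0;.2 0 0 .6 0;.2 0 0 .3 0;.2 0 0 0 0;.2 0 0 0 0"}}

```text
clock: 18.92
eef_pos: [512.8, 170.2, 34.2]
tcp_rot: [3.141, -0.001, 1.227]
contact_force: [-0.6, -0.3, -3.9]
opening: 0.41
```

```bash
python3 - <<'E'
from h import *
s=r.sense();print(s["eef_pos"],s["tcp_rot"],s["contact_force"],s["opening"])
a=r.grab_frame("scene")
cv2.imwrite("pics/s13.png",cv2.resize(a[90:220,260:400],None,fx=4.5,fy=4.5,interpolation=cv2.INTER_CUBIC))
E
```

```text
[512.80761133 170.20330936  34.21134318] [ 3.14067550e+00 -7.14565802e-04  1.22654610e+00] [-0.62457417 -0.3129861  -3.92390422] 0.4100927233580256
```

View pics/s13.png

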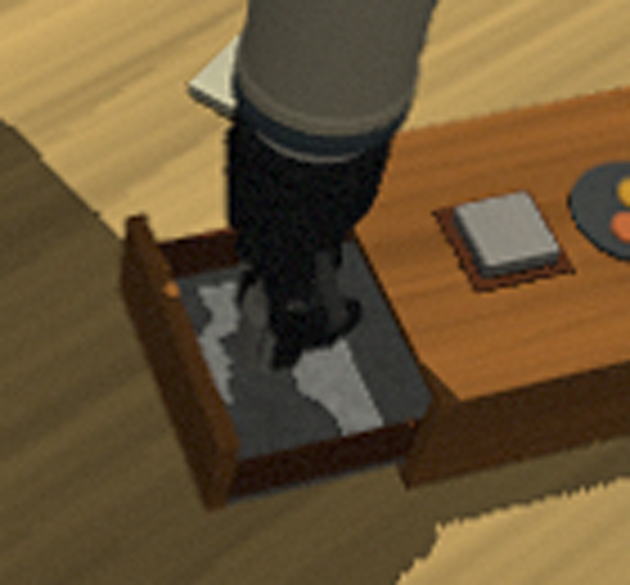

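>>> {"method": "carry_out", "body": {"rows": ".2 0 0 .2 0;.2 0 0 .2 0;.2 0 0 .1 0;.2 0 0 0 0"}}

```text
clock: 19.48
eef_pos: [512.0, 170.0, 18.2]
tcp_rot: [-3.141, 0.0, 1.227]
contact_force: [1.0, -0.9, -4.5]
opening: 0.408
```

>>> {"method": "carry_out", "body": {"rows": ".2 0 0 .05 0;.2 0 0 0 0"}}

```text
clock: 19.73
eef_pos: [512.2, 170.1, 17.1]
tcp_rot: [-3.142, -0.0, 1.227]
contact_force: [-0.2, 0.7, -4.7]
opening: 0.404
```

>>> {"method": "carry_out", "body": {"rows": ".2 0 0 .05 0;.2 0 0 0 0"}}

```text
clock: 19.98
eef_pos: [512.3, 170.1, 15.6]
tcp_rot: [3.142, -0.0, 1.227]
contact_force: [0.6, -1.5, -5.2]
opening: 0.402
```

>>> {"method": "carry_out", "body": {"rows": ".2 0 0 .04 0;.2 0 0 0 0"}}

```text
clock: 20.23
eef_pos: [512.4, 170.2, 15.4]
tcp_rot: [3.141, -0.0, 1.226]
contact_force: [-4.8, -0.5, 10.5]
opening: 0.409
```

>>> {"method": "carry_out", "body": {"rows": ".2 0 0 .04 0;.2 0 0 0 0"}}

```text
clock: 20.48
eef_pos: [512.6, 170.7, 15.3]
tcp_rot: [3.141, -0.001, 1.226]
contact_force: [-7.9, 0.6, 24.4]
opening: 0.406
```

>>> {"method": "carry_out", "body": {"rows": ".2 0 0 .04 0;.2 0 0 0 0"}}

```text
clock: 20.72
eef_pos: [512.8, 171.1, 15.2]
tcp_rot: [3.141, -0.002, 1.226]
contact_force: [-13.3, 0.9, 39.9]
opening: 0.405
```

Seated on the floor. I'll ease off and open gently.

>>> {"method": "carry_out", "body": {"rows": ".2 0 0 -.08 0;.2 0 0 0 0"}}

```text
clock: 20.98
eef_pos: [512.6, 170.3, 15.4]
tcp_rot: [3.141, -0.001, 1.226]
contact_force: [-4.4, 0.1, 14.5]
opening: 0.404
```

>>> {"method": "carry_out", "body": {"rows": ".45 0 0 0 0;.5 0 0 0 0;.6 0 0 0 0;.65 0 0 0 0;.65 0 0 0 0"}}

```text
clock: 21.6
eef_pos: [512.2, 170.0, 14.3]
tcp_rot: [-3.141, 0.0, 1.226]
contact_force: [0.2, 0.8, -0.9]
opening: 0.648
```

```bash
python3 - <<'E'
from h import *
s=r.sense();print(s["eef_pos"],s["tcp_rot"],s["contact_force"],s["opening"])
a=r.grab_frame("scene")
cv2.imwrite("pics/s14.png",cv2.resize(a[90:220,260:400],None,fx=4.5,fy=4.5,interpolation=cv2.INTER_CUBIC))
E
```

```text
[512.19520638 170.00340773  14.30392705] [-3.14147579e+00  6.76413852e-05  1.22648202e+00] [ 0.23546612  0.78984215 -0.86010048] 0.6481150556985666
```

View pics/s14.png

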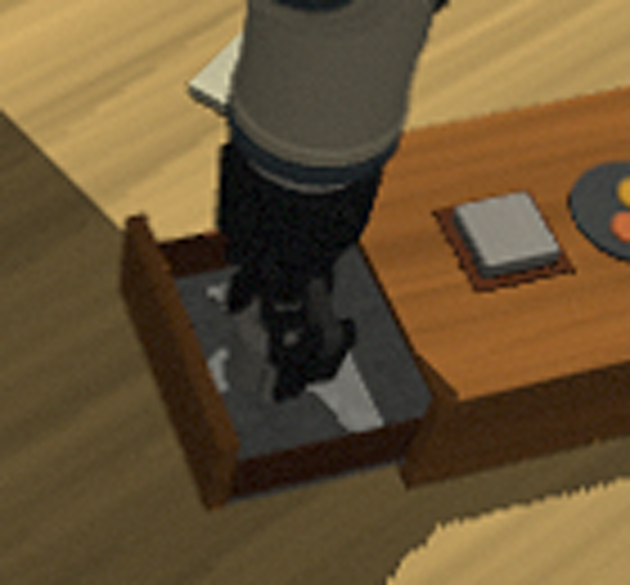

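>>> {"method": "carry_out", "body": {"rows": ".65 0 0 -.2 0;.65 0 0 -.4 0;.65 0 0 -.6 0;.65 0 0 -.8 0;.65 0 0 -.9 0;.65 0 0 -.9 0;.65 -.8 0 -.5 0;.65 -.9 0 0 0;.65 -.9 0 0 0;.65 -.9 0 0 0;.65 -.9 0 0 0;.65 -.5 0 0 0"}}

```text
clock: 23.15
eef_pos: [462.4, 30.8, 144.5]
tcp_rot: [3.14, -0.0, 1.226]
contact_force: [0.7, -0.1, 0.3]
opening: 0.652
```

>>> {"method": "carry_out", "body": {"rows": ".65 -.8 0 0 0;.65 -.8 0 0 0;.65 -.8 0 0 0;.65 -.5 0 0 0;.65 0 0 0 0;.65 0 0 0 0"}}

```text
clock: 23.9
eef_pos: [433.6, -49.8, 143.6]
tcp_rot: [3.141, -0.0, 1.226]
contact_force: [-0.3, 0.5, -0.7]
opening: 0.652
```

```bash
python3 - <<'E'
from h import *
s=r.sense();print(s["eef_pos"],s["contact_force"],s["opening"])
a=r.grab_frame("scene");b=r.grab_frame("top")
cv2.imwrite("pics/s15.png",cv2.resize(a[90:220,250:400],None,fx=5,fy=4.5,interpolation=cv2.INTER_CUBIC))
cv2.imwrite("pics/t15.png",cv2.resize(b[100:280,60:300],None,fx=3,fy=3,interpolation=cv2.INTER_CUBIC))
E
```

```text
[433.64986547 -49.83140166 143.56407342] [-0.26577342  0.49339746 -0.68705689] 0.651818674103216
```

View pics/s15.png

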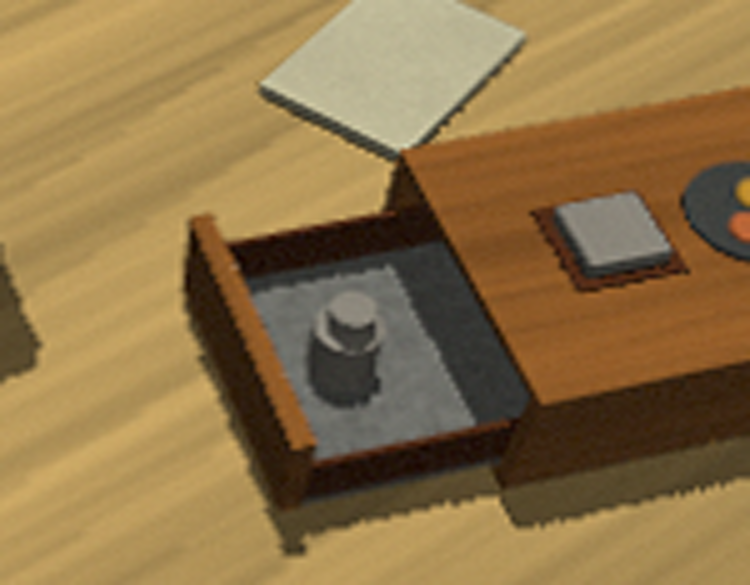

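View pics/t15.png

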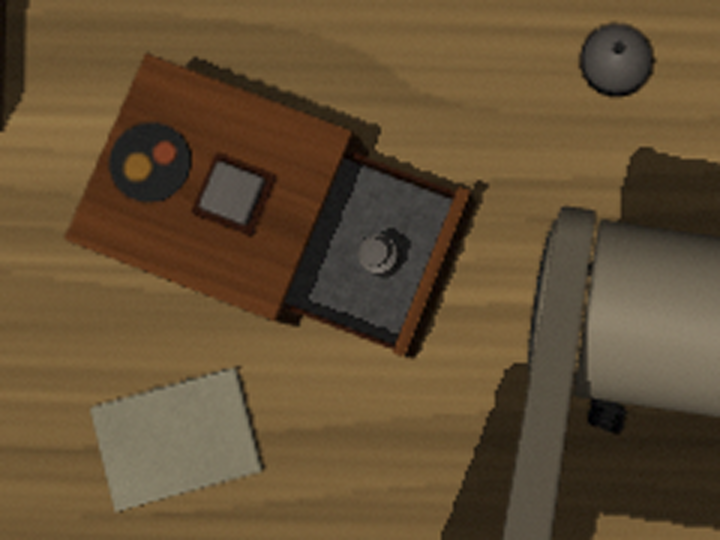

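```bash
python3 - <<'E'
from h import *
p=atz("top",60+377/3,100+253/3,68)[:2]; q=atz("scene",250+352/5,90+308/4.5,68)[:2]
for k in(p,q):
  d=k-[513.7,174];print(k,d@[.335,.942],d@[-.942,.335])
print(r.sense()["clock"]); r.sign_off()
E
```

```text
[509.71215278 168.64507402] -6.380269096150339 1.9626518800597648
[511.74760367 171.98207298] -2.554940021901298 1.1631517937094884
24.0
the job is handed in; nothing more can be done
```

The small steel weight is standing upright in the open drawer, and I handed the job in at 24 s of the 56 s allowed. `sign_off` reports no verdict, so the result rests on my own checks.

**What I did:** I pressed the push plate with the shut fingertips, and the drawer sprang open. I then gripped the grey small weight (not the pink or yellow look-alike), carried it over and lowered it to the drawer floor. I let go and drew the arm clear.

**Last checks:**
- **Weight:** the two cameras put it about 3 to 6 mm from the middle of the drawer floor along x and 1 to 2 mm along y. It stood upright in both views.
- **Drawer:** it was still fully out.
- **Large weight:** the arm never went near it, and it looked in place when I lifted the small weight. I did not measure it again at the end.
- **Robot:** it was touching nothing, with contact force only at noise level.

**What disagreed or went less well:**
- **Tool height:** contact and the cameras showed the fingertips about 33 mm higher than the reported tool position and the stated 22 mm offset imply. I worked from touch and vision instead.
- **Pressing at set-down:** after the weight met the floor I pushed down two steps further than needed. The contact force peaked at about 40 N upward at the wrist, through the held weight, before I eased off. That is well under the 120 N wrist limit, and it was the gripped weight, not the arm or gripper body, that pressed on the floor.

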